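# Wind the bench timer and set it to its tab

### The job

Wind the bench timer up for the next batch of tubes: turn its knob clockwise until the pointer is clearly past the top mark (the thick bar), then turn it back down until the pointer stands at the steel set tab on the rim, and let go. The timer is light and stands loose, so bear down on the knob as you turn to keep the box from sliding or swivelling, but never press harder than about 15 N; leave the tab, and the stamp and tape roll beside the timer, where they are.

Things in the scene. Friction and masses are not known exactly. Their poses are not given: they have to be found in the camera images.
- timer: the bench timer: loose grey box, 124 x 124 mm top, 42 mm above the mat, 0.25 kg (varies), on four small rubber feet. The knob is stiffer than the feet resist, so unless the box is pressed to the mat through the knob (8 to 14 N down is right) it swivels instead of the knob turning. Origin: centre of its underside; the knob's vertical axis passes through it
- top_mark (a point): outer end of the top mark, the thick long black bar on the round white dial face, 54 mm from the axis, 44 mm above the mat. The scale runs clockwise seen from above from a round dot (0 min, in the timer's +y direction from the axis) over 24 ticks (0.1 rad = one minute each) to this bar, 2.4 rad from the dot
- timer_corner (a point): the corner of the timer's top at its +x, +y side, 60 mm along each axis from the centre, 42 mm above the mat; shows whether the timer has swivelled
- dial (a joint): angle of knob and pointer, rad: 0 = pointer at the dot, growing as the knob turns clockwise seen from above, 0.1 per minute; 2.4 = pointer at the top mark; hard stop at 2.85. Turning takes about 0.18 N m, plus a weak return spring of 0.02 N m per rad; the knob stays where it is left. A grip of some 35 N on the bar turns it without slipping
- dial_axis (a point): centre of the knob's spindle at the dial face, on the knob's axis, 44 mm above the mat; its x axis points along the knob's grip bar towards the pointer's end, z up. On the spindle sits the black knob: a round skirt 62 mm across and 5 mm thick, on it an upright grip bar 16 mm wide (fingers close on it from either side), 50 mm long, its top 33 mm above the skirt's upper face
- skirt_range (a point): lowest place of the centre of the skirt's upper face, 57 mm above the mat. The knob sits tight on its spindle at a height that differs each time and is NOT measured: the face really lies 0 to 10 mm above this point (bar top 90 to 100 mm above the mat); find it by feel. Fingertips either side of the bar can bear on the skirt; it gives 1 mm per 12 N, 2 mm at most
- pointer_tip (a point): end of the thin black pointer that sticks out under the knob's skirt in line with the grip bar, 48 mm from the axis, 46 mm above the mat; turns with the knob
- tab_tip (a point): inner edge of the top of the small upright steel set tab (8 x 6 x 11 mm) on the rim of the dial face, 48 mm from the axis, 54 mm above the mat; it marks the minutes to be set, and can be pushed round the rim if knocked
- tab (a joint): angle of the set tab, rad, same zero and direction as the knob's: when the two are equal the pointer is at the tab
- mat: thin dark rubber mat fixed on the bench under the timer, 180 x 180 x 4 mm; its top is 4 mm above the bench; origin at the centre of its underside
- tape: cardboard-brown tape roll lying flat, 96 mm across, 24 mm high, loose, near the timer; bystander, origin at the centre of its underside
- stamp: black and grey self-inking stamp, 62 x 50 x 78 mm high, loose, near the timer; bystander, origin at the centre of its underside
Things that resemble listed ones, but are neither listed nor needed, are in the scene too. Leave any orange or yellow look-alike of the timer alone.

How it is judged:
On the way:
1. the pointer is past the top mark (knob angle over 2.45 rad) (value of joint dial above 2.45 rad), for 0.1 s.
At the end, for the whole second after the job is handed in: after having been past the top mark, the pointer's end stands within 5 mm (one minute) of the set tab and is still; the timer stands flat and at rest within 15 mm of where it began, its corner too (horizontal distance between pointer_tip and tab_tip below 0.005 m and distance of each of timer, timer_corner from where it was at the start of the episode below 0.015 m and angle between timer's own z axis and vertical below 0.05 rad and velocity of joint dial between -0.05 and 0.05 rad/s and linear speed of timer below 0.02 m/s); the robot touches nothing.
It fails at once if the timer slides or swivels: its centre or its corner more than 15 mm from where it began (distance of any of timer, timer_corner from where it was at the start of the episode above 0.015 m).
It fails at once if the timer is pressed on the mat with more than 24 N (its own weight of about 3 N included) (contact force between timer and mat above 24 N).
It fails at once if the timer is lifted by more than 10 mm or tipped by more than 0.15 rad (angle between timer's own z axis and vertical above 0.15 rad or height (world z) of timer above 0.014 m).
It fails at once if the set tab is pushed away (more than 17 mm from where it began) (distance of tab_tip from where it was at the start of the episode above 0.017 m).
It fails at once if the stamp or the tape roll is moved by more than 20 mm (distance of any of tape, stamp from where it was at the start of the episode above 0.02 m).
It also fails if it takes over 67 s, if anything falls off the work surface, if the arm or the gripper's body presses on something with over 40 N, if the wrist force passes 120 N, or if a joint passes its speed limit or range.

### The arm

A 7-joint arm with a two-finger parallel gripper is mounted at the origin on the work surface. World frame = base frame: x ahead of the robot, y to its left, z up, the work surface at z = 0. Lengths are in m, angles in rad, forces in N, time in s.
With the tool pointing down it reaches from about 0.375 to 0.925 m from the base axis. Payload 3.1 kg.
Tool frame: the origin (TCP) lies between the finger pads; the fingertips stand 19 mm ahead of it and the grasp point (between the pads) is the TCP; z points along the fingers, y is the line along which they close (so a half turn about z gives the same grasp; the last joint's range is limited). The gripper opens to 85 mm and grips with 20 to 120 N. Pads are 22 mm wide; open, the fingers measure 114 mm over their backs; the gripper's body (76 mm by 85 mm) begins 54 mm behind the grasp point. The pads swing forward as they close: fully open they stand 13 mm farther back than shut.
Start: joints at [-1.379, 0.383, 0.044, 1.598, -0.018, 1.161, -0.05], TCP at [0.186, 0.623, 0.25] pointing down, gripper open.
Joint ranges: [-2.61, 2.61], [-0.41, 2.15], [-1.48, 1.57], [0, 2.5], [-1.57, 4.71], [0.05, 1.97], [-2.85, 2.85]. Speed limits (rad/s): [2.79, 2.79, 3.14, 3.14, 3.14, 3.14, 3.14].

### API

Orientations are given as a unit quaternion [x, y, z, w].
In Python, from bench import move_ptp, movel, move_j, move_gripper, pause, inverse_kinematics, read_camera, camera_params, MotionError, sign_off, look_for, tip_of, read_time_s, read_qpos, read_joint_vel, read_effort, read_eef_pos, read_tcp_rot, read_ft_force, read_ft_torque, read_finger_gap, read_grasp_force gives the robot as it stands. Calls block until the motion is done:
- move_ptp(position, orientation): joint-space move of the TCP to a pose.
- movel(position, orientation=None, speed=0.15): straight line of the TCP; orientation=None keeps the orientation; speed is the mean speed in m/s.
- move_j(angles): joint-space move.
- move_gripper(opening, effort=None): finger opening in m; effort is the grip in N (None keeps the last); returns when the fingers have stopped.
- pause(seconds).
- inverse_kinematics(position, orientation): joint angles nearest the present ones, or None.
- read_camera(name): name is "scene" or "top" or "wrist"; returns the picture (480x640x3 uint8, red, green, blue); there is no depth.
- camera_params(name): a dict with "K" (3x3 intrinsics, pixels), "camera_from_world" (4x4, takes a point from world to camera coordinates). Camera axes: x right, y down, z forward; pixel columns grow to the right and rows downward; lengths in m; the calibration is good to about 2 mm. A picture is of the moment at which its call begins: read the wrist's pose just before it. camera_params takes no time and is no camera call; for the wrist camera it gives the pose at the moment of the call.
A pose or a line that the arm cannot do raises MotionError and nothing moves.
- sign_off(): hands the job in; it is judged then, once.
Trained networks look in the newest picture that a camera, given by its name, has taken for a name from the list of things; names that differ only in an ending like _2 or _b are one class to them, and where a whole thing is asked for, a point or a joint stands for the part that bears it (a point fixed in the world has none). Each returns a list of dicts, best first, with "confidence" (0 to 1); they miss things now and then, are a little off and sometimes report something else, mostly with a low value. They report only what shows in the picture. A call takes as long as a camera call. They do not tell look-alikes from the thing itself.
- look_for(camera, name): "at" ([column, row] in pixels, amid what is visible of it).
- tip_of(camera, name): "at" ([column, row] in pixels: a listed point, or the origin of a listed thing).
Readings, each from a call of its own:
- read_time_s(): time.
- read_qpos(): joint angles.
- read_joint_vel(): joint speeds.
- read_effort(): joint torques, N m.
- read_eef_pos(): TCP position.
- read_tcp_rot(): TCP orientation.
- read_ft_force(): force on the tool from outside, world axes, zero at the start.
- read_ft_torque(): the same for the moment, N m.
- read_finger_gap(): finger opening in m.
- read_grasp_force(): force on a finger pad.
Only numpy, scipy, OpenCV 4.12 (cv2) and the standard library are available. Lean on these libraries where they do the work, as an engineer would, in place of code of your own. Each camera call takes 0.05 s, during which the arm holds its last target. There are 200 camera calls.

## Working session

There is one attempt and no reset: what is moved stays moved. The work goes in short steps, each a Python script; the robot and the scene stay as the last script left them, time stands still between calls to the robot, and variables do not carry over. Pictures are saved under pics/ and viewed, at most 10 in all, crops included, and the job is handed in when it is done.

```bash
ls; mkdir -p pics; cat > h.py <<'E'
import numpy as np, cv2
from bench import *
def snap(cam,fn=None):
    im=read_camera(cam)
    if fn: cv2.imwrite('pics/'+fn,im[:,:,::-1])
    return im
def ray(cam,px,z,P=None):
    P=P or camera_params(cam); K=np.array(P["K"]);T=np.array(P["camera_from_world"])
    R=T[:3,:3];c=-R.T@T[:3,3]
    d=R.T@np.linalg.inv(K)@np.array([px[0],px[1],1.])
    return c+d*(z-c[2])/d[2]
def proj(cam,p):
    P=camera_params(cam);K=np.array(P["K"]);T=np.array(P["camera_from_world"])
    q=K@(T[:3,:3]@np.asarray(p)+T[:3,3]);return q[:2]/q[2]
Z=dict(timer=.004,top_mark=.048,timer_corner=.046,dial_axis=.048,pointer_tip=.050,tab_tip=.058,tape=0,stamp=0,mat=0,skirt_range=.061)
E
python3 - <<'E'
from h import *
a=snap("top","top0.png");b=snap("scene","sc0.png")
for cam in("top","scene"):
  snap(cam)
  for n in Z:
    for r in tip_of(cam,n)[:3]: print(cam,n,np.round(r["at"],0),round(r["confidence"],2),ray(cam,r["at"],Z[n]).round(4))
print(read_time_s(),read_tcp_rot())
E
```

```text
pics
top timer [449. 158.] 0.9 [ 0.6797 -0.2453  0.004 ]
top timer [322. 209.] 0.86 [ 0.5841 -0.0031  0.004 ]
top timer [312. 339.] 0.55 [0.3489 0.0207 0.004 ]
top top_mark [482. 142.] 0.87 [ 0.691  -0.2939  0.048 ]
top top_mark [351. 186.] 0.84 [ 0.6125 -0.0536  0.048 ]
top top_mark [337. 319.] 0.61 [ 0.38   -0.0218  0.048 ]
top timer_corner [305. 166.] 0.96 [0.6532 0.0273 0.046 ]
top timer_corner [428. 112.] 0.85 [ 0.7537 -0.2012  0.046 ]
top timer_corner [276. 296.] 0.62 [0.4216 0.0795 0.046 ]
top dial_axis [325. 204.] 0.97 [ 0.5808 -0.0074  0.048 ]
top dial_axis [311. 335.] 0.9 [0.355  0.0212 0.048 ]
top dial_axis [457. 150.] 0.75 [ 0.6764 -0.2468  0.048 ]
top pointer_tip [302. 187.] 0.55 [0.6125 0.0337 0.05  ]
top tab_tip [430. 144.] 0.43 [ 0.6844 -0.196   0.058 ]
top tab_tip [322. 178.] 0.37 [ 0.6255 -0.0028  0.058 ]
top tape [239. 174.] 0.85 [0.6572 0.1525 0.    ]
top stamp [394. 253.] 0.59 [ 0.5005 -0.1308  0.    ]
top stamp [301. 165.] 0.41 [0.6736 0.0347 0.    ]
top skirt_range [455. 149.] 0.89 [ 0.6742 -0.2385  0.061 ]
top skirt_range [311. 338.] 0.81 [0.3491 0.0221 0.061 
[... 696 characters left out ...]
ene dial_axis [264. 213.] 0.7 [0.3579 0.0211 0.048 ]
scene pointer_tip [281. 198.] 0.83 [0.3581 0.0762 0.05  ]
scene pointer_tip [364. 267.] 0.6 [0.6131 0.0359 0.05  ]
scene tab_tip [361. 281.] 0.59 [ 6.307e-01 -2.000e-04  5.800e-02]
scene tab_tip [281. 199.] 0.55 [0.3654 0.0677 0.058 ]
scene tab_tip [322. 377.] 0.54 [ 0.6933 -0.2008  0.058 ]
scene tape [412. 255.] 0.71 [0.6586 0.1634 0.    ]
scene stamp [268. 307.] 0.69 [ 0.5054 -0.1326  0.    ]
scene skirt_range [261. 210.] 0.94 [0.3567 0.013  0.061 ]
scene skirt_range [296. 396.] 0.79 [ 0.6824 -0.2522  0.061 ]
scene skirt_range [339. 268.] 0.55 [ 0.5817 -0.0045  0.061 ]
1.2 [ 1.44368965e-01  9.89523927e-01  1.85070141e-05 -1.81157130e-06]
```

```bash
python3 -c "
import cv2,numpy as np
a=cv2.imread('pics/top0.png')
cv2.imwrite('pics/t1.png',cv2.resize(a[90:380,210:530],(800,600),interpolation=cv2.INTER_CUBIC)) if 0 else cv2.imwrite('pics/t1.png',cv2.resize(a[100:370,200:530],None,fx=2.2,fy=2.2,interpolation=cv2.INTER_CUBIC))"
```

```text
(no output)
```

View pics/t1.png

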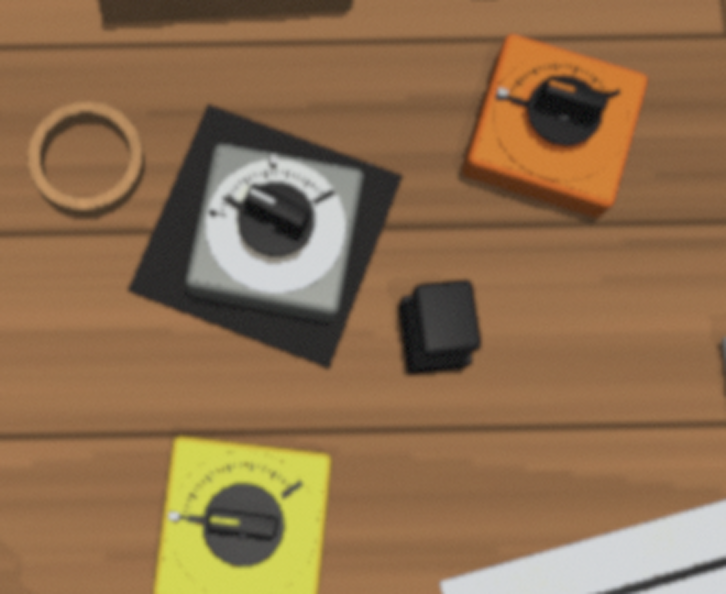

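The top view shows the grey timer's knob at crop (275,218), its pointer at (228,203), the tab/ticks at (272,160) and the thick bar at (325,196). The dial reads about 0.5 rad and the tab about 1.3 rad. Next I check reach and go above it for a close look.

```bash
cat >> h.py <<'E'
from scipy.spatial.transform import Rotation as Ro
def q(a):
    c,s=np.cos(a),np.sin(a)
    return Ro.from_matrix(np.array([[c,s,0],[s,-c,0],[0,0,-1]])).as_quat()
E
python3 - <<'E'
from h import *
C=np.array([.581,-.0065])
for a0 in (52,232,-128):
  for d in (0,-60,-125):
    for z in (.09,.3):
      r=inverse_kinematics([*C,z],q(np.radians(a0+d))); print(a0,d,z,None if r is None else np.round(r,2))
E
```

```text
52 0 0.09 [-0.64  0.55  0.72  1.91 -0.47  0.86 -0.34]
52 0 0.3 [-0.76  0.27  0.84  1.74 -0.22  1.22 -0.53]
52 -60 0.09 [-0.84  0.7   1.02  1.92 -0.73  0.95 -1.18]
52 -60 0.3 [-0.84  0.3   0.94  1.75 -0.26  1.23 -1.54]
52 -125 0.09 [-0.99  1.04  1.37  1.92 -1.11  1.22 -2.05]
52 -125 0.3 [-1.08  0.55  1.39  1.75 -0.56  1.32 -2.41]
232 0 0.09 [-0.39  0.47  0.4   1.9  -0.24  0.82  2.62]
232 0 0.3 [-0.61  0.24  0.64  1.74 -0.15  1.22  2.55]
232 -60 0.09 [-0.57  0.52  0.63  1.91 -0.4   0.84  1.7 ]
232 -60 0.3 [-0.71  0.26  0.78  1.74 -0.19  1.22  1.54]
232 -125 0.09 [-0.59  0.53  0.66  1.91 -0.43  0.85  0.59]
232 -125 0.3 [-0.73  0.26  0.8   1.74 -0.2   1.22  0.42]
-128 0 0.09 [-0.39  0.47  0.4   1.9  -0.24  0.82  2.62]
-128 0 0.3 [-0.61  0.24  0.64  1.74 -0.15  1.22  2.55]
-128 -60 0.09 [-0.57  0.52  0.63  1.91 -0.4   0.84  1.7 ]
-128 -60 0.3 [-0.71  0.26  0.78  1.74 -0.19  1.22  1.54]
-128 -125 0.09 [-0.59  0.53  0.66  1.91 -0.43  0.85  0.59]
-128 -125 0.3 [-0.73  0.26  0.8   1.74 -0.2   1.22  0.42]
```

```bash
python3 - <<'E'
from h import *
C=np.array([.581,-.0065])
move_ptp([*C,.30],q(np.radians(52)))
print(read_time_s(),read_eef_pos(),read_ft_force())
P=camera_params("wrist"); snap("wrist","w0.png")
for n in ("timer","top_mark","timer_corner","dial_axis","pointer_tip","tab_tip"):
    for r in tip_of("wrist",n)[:2]: print(n,np.round(r["at"],1),round(r["confidence"],2),ray("wrist",r["at"],Z[n],P).round(4))
E
```

```text
3.8333 [ 0.58111245 -0.00463851  0.29972498] [ 0.20944727  0.66608423 -0.32086285]
timer [153.9 297.1] 0.75 [0.3525 0.0213 0.004 ]
timer [330.2 192.3] 0.6 [ 0.5831 -0.0064  0.004 ]
top_mark [187.5 327.2] 0.82 [ 0.3845 -0.0207  0.048 ]
top_mark [580.3 343.1] 0.8 [ 0.6974 -0.2875  0.048 ]
timer_corner [590.  250.8] 0.83 [ 0.7533 -0.2023  0.046 ]
timer_corner [364.8 110.8] 0.73 [0.6563 0.0387 0.046 ]
dial_axis [333.4 199.6] 0.83 [ 0.5859 -0.0072  0.048 ]
dial_axis [131.8 313.7] 0.74 [0.3502 0.0256 0.048 ]
pointer_tip [532.1 284.3] 0.78 [ 0.6902 -0.1961  0.05  ]
pointer_tip [326.3 149.4] 0.67 [0.609  0.0334 0.05  ]
tab_tip [374.6 166.6] 0.61 [ 0.6342 -0.0043  0.058 ]
tab_tip [536.6 288.1] 0.54 [ 0.6904 -0.197   0.058 ]
```

View pics/w0.png

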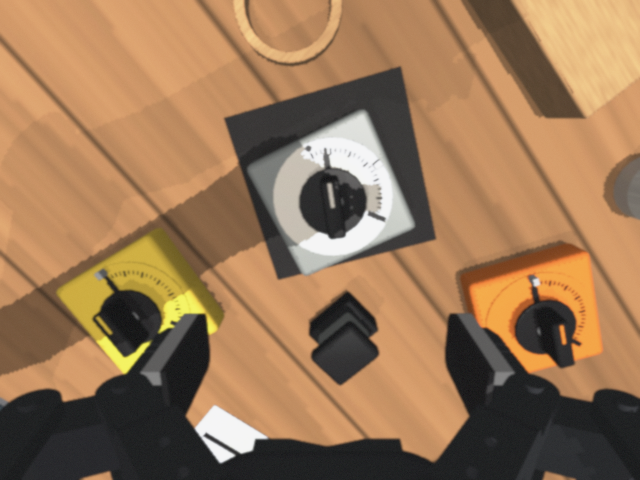

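```bash
python3 - <<'E'
from h import *
C=np.array([.583,-.0065])
p=C-.02*np.array([np.cos(.9),np.sin(.9)])
movel([*p,.22],q(np.radians(52)),speed=.1); pause(.2)
print(read_time_s(),read_eef_pos())
P=camera_params("wrist"); im=snap("wrist","w1.png")
for n in ("timer","top_mark","timer_corner","dial_axis","pointer_tip","tab_tip"):
    for r in tip_of("wrist",n)[:2]: print(n,np.round(r["at"],1),round(r["confidence"],2),ray("wrist",r["at"],Z[n],P).round(4))
c=proj("wrist",[*C,.048]);print(c)
x,y=(int(c[0])-110,max(0,int(c[1])-90)); print(x,y)
cv2.imwrite('pics/w1c.png',cv2.resize(im[y:y+180,x:x+220,::-1],None,fx=3.3,fy=3.3,interpolation=cv2.INTER_CUBIC))
E
```

```text
5.3583 [ 0.57121352 -0.02197795  0.22075834]
timer [109.8 313.1] 0.89 [0.3513 0.0247 0.004 ]
timer [557.2 323.7] 0.7 [ 0.6734 -0.2413  0.004 ]
top_mark [394.7 216.8] 0.91 [ 0.6133 -0.0499  0.048 ]
top_mark [639.  373.9] 0.83 [ 0.698  -0.2906  0.048 ]
timer_corner [ 95.3 239.8] 0.82 [0.4216 0.0763 0.046 ]
timer_corner [374.6  80.1] 0.8 [0.658  0.0367 0.046 ]
dial_axis [ 85.2 335.5] 0.73 [0.3547 0.0248 0.048 ]
dial_axis [588.9 343.2] 0.7 [ 0.6782 -0.2374  0.048 ]
pointer_tip [579.3 300.4] 0.95 [ 0.6897 -0.1958  0.05  ]
pointer_tip [321.  129.5] 0.65 [0.6089 0.0338 0.05  ]
tab_tip [586.6 304.2] 0.71 [ 0.6907 -0.1958  0.058 ]
tab_tip [ 36.4 293.3] 0.7 [0.3617 0.0732 0.058 ]
[327.99621443 195.62329885]
217 105
```

View pics/w1c.png

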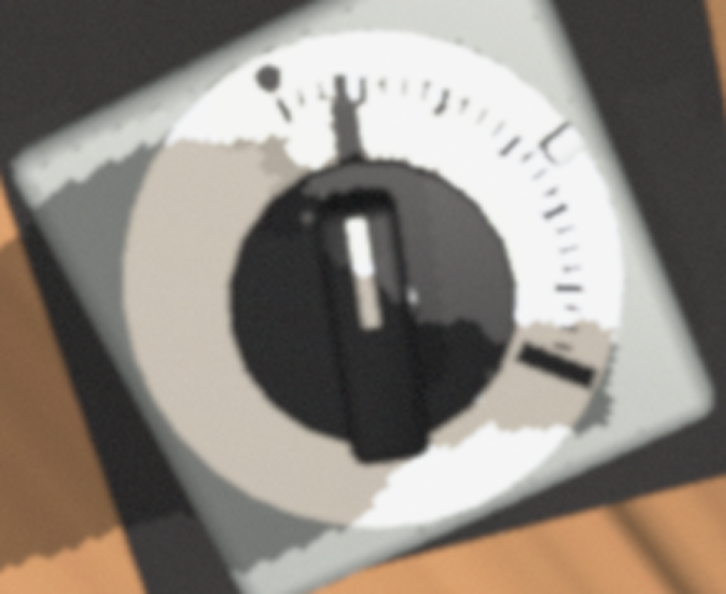

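The crop shows the disc centred at (373,279), dot (268,77), pointer tip (341,78), the steel tab outlined at (560,142) and the top mark's outer end at (593,378).

```bash
python3 - <<'E'
from h import *
f=lambda u,v,z:ray("wrist",(217+u/3.3,105+v/3.3),z)[:2]
c=f(373,279,.048);print("c",c)
for n,u,v,z in [("dot",268,77,.048),("ptr",341,78,.050),("tabtop",556,143,.058),("tabin",548,150,.058),("bar_out",593,378,.048),("L",123,279,.048),("R",623,279,.048),("T",373,30,.048),("B",373,528,.048)]:
    w=f(u,v,z);d=w-c;print(n,w.round(4),np.hypot(*d).round(4),np.degrees(np.arctan2(d[1],d[0])).round(1))
# disc centre by top camera
E
```

```text
c [ 0.58695078 -0.00386353]
dot [0.5959 0.044 ] 0.0487 79.4
ptr [0.6081 0.0343] 0.0437 61.0
tabtop [ 0.6356 -0.0034] 0.0486 0.6
tabin [ 0.6334 -0.0035] 0.0465 0.4
bar_out [ 0.6124 -0.0526] 0.055 -62.4
L [0.5432 0.0304] 0.0556 142.0
R [ 0.6307 -0.0381] 0.0556 -38.0
T [0.6194 0.0378] 0.0528 52.1
B [ 0.5507 -0.0505] 0.059 -127.9
```

```bash
cat >> h.py <<'E'
C0=np.array([.5845,-.0065]); A0=np.radians(60.4)
E
python3 - <<'E'
from h import *
Q=q(A0)
move_gripper(.032,40)
movel([*C0,.15],Q,speed=.12)
movel([*C0,.112],Q,speed=.08); pause(.2)
t=read_time_s();b=read_ft_force();print(t,b,read_finger_gap(),read_eef_pos())
z=.112
while z>.074:
    z-=.001; movel([*C0,z],Q,speed=.02)
    f=read_ft_force()-b
    if np.linalg.norm(f)>1.5:
        pause(.1); f=read_ft_force()-b
        if np.linalg.norm(f)>1.5: break
print(z,f,read_time_s(),read_eef_pos(),read_ft_torque())
np.save("b.npy",b)
E
```

```text
7.85 [ 0.35944521 -0.10636755 -0.10434774] 0.031873590140376745 [ 0.58502659 -0.00659743  0.11256421]
0.08299999999999998 [-2.36125863  0.86194816  5.89695591] 15.2 [ 0.58456563 -0.00653719  0.08350498] [ 0.02107501  0.39731441 -0.03293744]
```

```bash
python3 - <<'E'
from h import *
Q=q(A0); b=np.load("b.npy")
movel([*C0,.0865],Q,speed=.02)
print((read_ft_force()-b).round(2))
move_gripper(.0,38); pause(.1)
print(read_finger_gap(),read_grasp_force(),(read_ft_force()-b).round(2),read_ft_torque().round(3),read_time_s())
z=.0865
while z>.078:
    z-=.0005; movel([*C0,z],Q,speed=.02); f=read_ft_force()-b
    print(round(z,4),f.round(1),read_eef_pos()[2].round(5))
    if f[2]>9: break
print(read_time_s())
snap("wrist","w2.png")
E
```

```text
[-0.9  -0.19 -0.14]
0.015194931330986773 41.24474823474884 [ 1.87 -0.99 -1.35] [-0.117 -0.269 -0.01 ] 15.9
0.086 [ 0.1 -0.4  0.9] 0.08625
0.0855 [-0.4  0.4  3.7] 0.08596
0.085 [-1.5 -1.   7.3] 0.08581
0.0845 [-2.8 -0.7  9.2] 0.08572
16.9
```

View pics/w2.png

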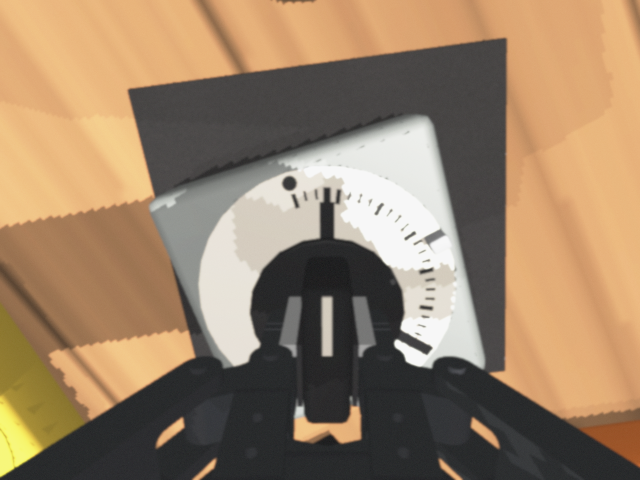

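The pointer (327,190) lines up with the bar and the tool, the dot is at (290,183) and the tab at (435,238). The grip is good, so I start turning with force control.

```bash
cat >> h.py <<'E'
import json
def turn(a,z,a1,step=np.radians(5),F=11.,log=3):
    b=np.load("b.npy"); k=0; mx=0
    while abs(a1-a)>1e-6:
        f=read_ft_force()-b
        if f[2]>18 or np.hypot(f[0],f[1])>12: print("STOP",f); break
        z+=float(np.clip((f[2]-F)*.00012,-.0006,.0006))
        a+=np.clip(a1-a,-step,step)
        movel([*C0,z],q(a),speed=.02); k+=1; mx=max(mx,f[2])
        if k%log==0: print(np.degrees(a).round(1),round(z,5),f.round(1),read_ft_torque()[2].round(3),read_qpos()[6].round(2))
    x=Ro.from_quat(read_tcp_rot()).apply([1,0,0])
    print("end cmd",np.degrees(a).round(1),"act",np.degrees(np.arctan2(x[1],x[0])).round(1),"z",z,"t",read_time_s(),"maxF",mx,read_eef_pos().round(4),(read_ft_force()-b).round(1),read_finger_gap())
    json.dump([float(a),float(z)],open("st.json","w")); return a,z
E
python3 - <<'E'
from h import *
a,z=turn(A0,.0843,A0,F=11)
a,z=turn(a,.0841,A0-np.radians(30),np.radians(3))
snap("wrist","w3.png")
E
```

```text
end cmd 60.4 act 60.4 z 0.0843 t 16.95 maxF 0 [ 0.5848 -0.0067  0.0857] [-3.  -0.8  8.6] 0.015519248775135898
51.4 0.08413 [-4.  -0.7 12.7] 0.043 -0.35
42.4 0.08429 [-3.2 -1.1 11.9] 0.094 -0.48
33.4 0.08424 [-4.1  0.1 10.8] 0.096 -0.62
end cmd 30.4 act 30.4 z 0.08419317188133332 t 19.45 maxF 12.70013191609916 [ 0.5846 -0.0064  0.0856] [-4.   0.3 11.7] 0.015303510102505155
```

View pics/w3.png

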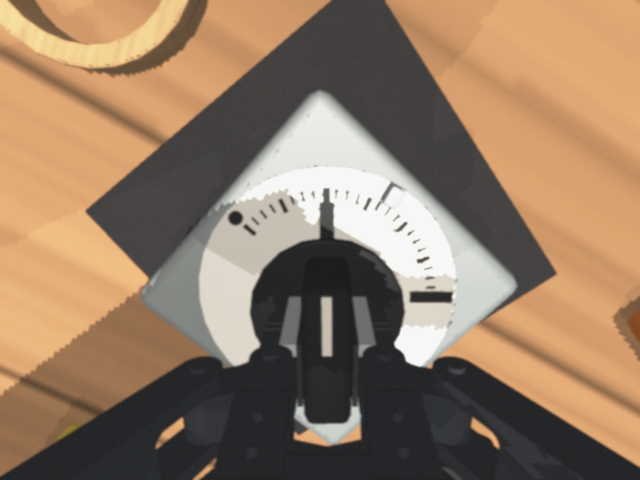

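The pointer at (327,190) is now about 8 ticks from the dot (235,217), which matches the commanded turn, so the box has not swivelled. Continuing.

```bash
python3 - <<'E'
from h import *
a,z=json.load(open("st.json"))
a,z=turn(a,z,A0-2.32,np.radians(4),log=5)
pause(.2)
snap("wrist","w4.png")
E
```

```text
10.4 0.08441 [-3.   0.6 11.2] 0.008 -0.95
-9.6 0.08444 [-5.   1.1 11.2] 0.086 -1.25
-29.6 0.08445 [-3.5  1.2 10.7] 0.077 -1.54
-49.6 0.08435 [-3.8  2.3 10.7] 0.084 -1.84
-69.6 0.08442 [-2.4  2.  12. ] 0.112 -2.14
end cmd -72.5 act -72.5 z 0.0844149174060097 t 26.0 maxF 12.27254417075023 [ 0.585  -0.0056  0.0857] [-2.6  1.1  9.9] 0.015378171877468535
```

View pics/w4.png

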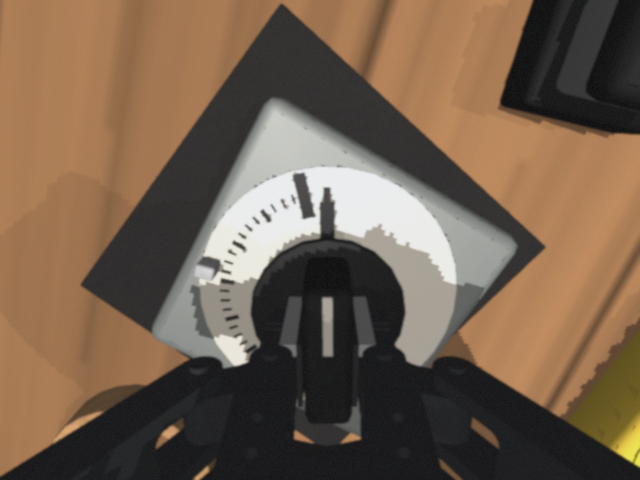

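The pointer (327,190) stands clearly past the thick bar, whose outer end is at (299,175). The steel tab is at (207,268). I compute the angles.

```bash
python3 - <<'E'
from h import *
f=lambda u,v,z:ray("wrist",(u,v),z)[:2]
a=json.load(open("st.json"))[0]; d=np.array([np.cos(a),np.sin(a)])
T=f(327,166,.048);L=f(200,290,.048);R=f(457,290,.048);p=f(327,189,.05)
print("diam",np.hypot(*(L-R)))
for c in (T-.056*d, p-.048*d):
  ang=lambda w:np.arctan2(*(w-c)[::-1])
  P=ang(p)
  print(c.round(4),"ptr-bar",ang(f(300,175,.048))-P,ang(f(308,217,.048))-P,"ptr-tab", [round(ang(f(u,v,.058))-P,3) for u,v in((207,263),(218,268),(207,268))], [np.hypot(*(f(u,v,.058)-c)).round(4) for u,v in((207,263),(218,268),(207,268))])
E
```

```text
diam 0.11076970375128552
[ 0.5853 -0.0053] ptr-bar 0.20055919626428942 0.2147487190503774 ptr-tab [np.float64(1.187), np.float64(1.196), np.float64(1.228)] [np.float64(0.0512), np.float64(0.0465), np.float64(0.0506)]
[ 0.585  -0.0046] ptr-bar 0.19784065720692356 0.21056018170027269 ptr-tab [np.float64(1.174), np.float64(1.181), np.float64(1.214)] [np.float64(0.0514), np.float64(0.0468), np.float64(0.0508)]
```

```bash
python3 - <<'E'
from h import *
a,z=json.load(open("st.json"))
a,z=turn(a,z,a+1.12,np.radians(4),log=5)
pause(.2)
P=camera_params("wrist");im=snap("wrist","w5.png")
print(tip_of("wrist","tab_tip")[:2],tip_of("wrist","pointer_tip")[:2])
cv2.imwrite('pics/w5c.png',cv2.resize(im[140:340,190:460,::-1],None,fx=2.9,fy=2.9,interpolation=cv2.INTER_CUBIC))
E
```

```text
-52.5 0.08443 [-3.5  1.4 11.8] 0.036 -1.88
-32.5 0.08444 [-3.   1.4 11.7] 0.028 -1.59
-12.5 0.08446 [-2.5  1.3 11. ] 0.019 -1.29
end cmd -8.4 act -8.4 z 0.08441912351253927 t 30.5 maxF 11.845687563760373 [ 0.5845 -0.006   0.0857] [-3.1  1.2 10.5] 0.015583235868941453
[] [{'at': [330.8, 188.2], 'confidence': 0.8}]
```

View pics/w5c.png

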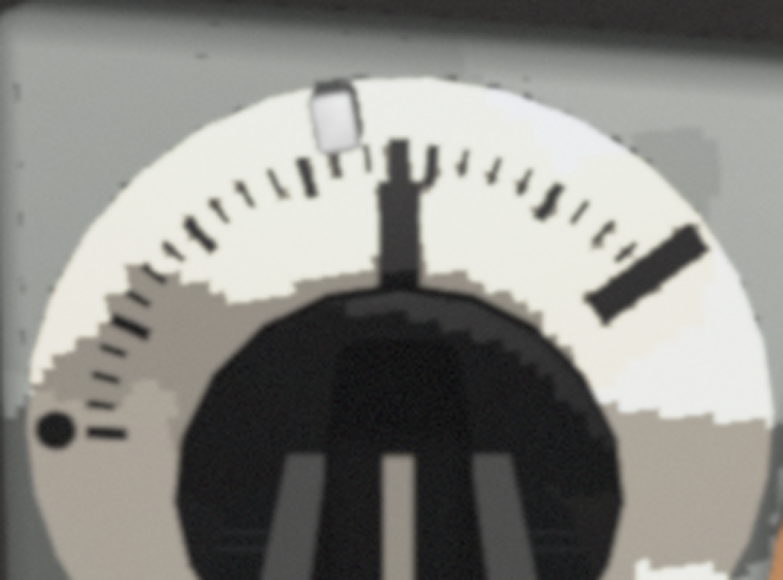

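```bash
python3 - <<'E'
from h import *
P=camera_params("wrist");T=np.array(P["camera_from_world"]);print("cam",-T[:3,:3].T@T[:3,3],read_eef_pos())
f=lambda u,v,z:ray("wrist",(190+u/2.9,140+v/2.9),z)[:2]
a=json.load(open("st.json"))[0]; d=np.array([np.cos(a),np.sin(a)])
p=f(398,140,.05); c=p-.048*d
# refine centre: tick/dot/bar-based using known angle and radius
print("c",c,"dot",f(56,431,.048)-c,"bar",f(698,235,.048)-c)
ang=lambda w:np.arctan2(*(w-c)[::-1])
print("dial",ang(f(56,431,.048))-ang(p),"ptr-bar",ang(p)-ang(f(698,235,.048)))
for z in(.058,.047):
  for u,v in((336,152),(318,152),(355,148),(334,120),(332,90)):
    w=f(u,v,z);print(z,(u,v),"tab-ptr",round(ang(w)-ang(p),3),"r",np.hypot(*(w-c)).round(4))
E
```

```text
cam [ 0.65927472 -0.01619247  0.20858283] [ 0.58453392 -0.00604311  0.08567596]
c [ 0.5847293  -0.00520685] dot [0.01151697 0.04967609] bar [ 0.02766466 -0.04678942]
dial 1.4888010103591107 ptr-bar 0.8910078736467457
0.058 (336, 152) tab-ptr 0.166 r 0.0485
0.058 (318, 152) tab-ptr 0.213 r 0.0489
0.058 (355, 148) tab-ptr 0.114 r 0.0487
0.058 (334, 120) tab-ptr 0.157 r 0.0526
0.058 (332, 90) tab-ptr 0.149 r 0.0564
0.047 (336, 152) tab-ptr 0.186 r 0.0466
0.047 (318, 152) tab-ptr 0.238 r 0.0471
0.047 (355, 148) tab-ptr 0.128 r 0.0468
0.047 (334, 120) tab-ptr 0.174 r 0.051
0.047 (332, 90) tab-ptr 0.164 r 0.0551
```

The tab's top is at crop (336,150) and the pointer at (398,140), so the tab is 0.165 rad further back.

```bash
python3 - <<'E'
from h import *
b=np.load("b.npy")
a,z=json.load(open("st.json"))
a,z=turn(a,z,a+.165,np.radians(3),log=2)
z+=.0006; movel([*C0,z],q(a),speed=.02); pause(.2); print((read_ft_force()-b).round(1))
move_gripper(.030); pause(.2); print((read_ft_force()-b).round(1),read_finger_gap())
movel([*C0,.12],q(a),speed=.06); movel([*C0,.2],q(a),speed=.12); pause(.2)
p=C0-.02*np.array([np.cos(a),np.sin(a)])
movel([*p,.22],q(a)); pause(.2); print(read_time_s(),(read_ft_force()-b).round(1))
im=snap("wrist","w6.png")
for n in("timer","timer_corner","tab_tip","pointer_tip"):
    for r in tip_of("wrist",n)[:2]: print(n,np.round(r["at"],1),round(r["confidence"],2),ray("wrist",r["at"],Z[n]).round(4))
c=proj("wrist",[*C0,.048]);x,y=(int(c[0])-110,max(0,int(c[1])-90)); print(x,y)
cv2.imwrite('pics/w6c.png',cv2.resize(im[y:y+180,x:x+220,::-1],None,fx=3.3,fy=3.3,interpolation=cv2.INTER_CUBIC))
E
```

```text
-2.4 0.08444 [-3.1  0.9 10.8] -0.051 -1.14
1.1 0.08449 [-2.8  0.3 10.7] -0.132 -1.09
end cmd 1.1 act 1.1 z 0.084485190683992 t 31.85 maxF 11.716594792930367 [ 0.5845 -0.0061  0.0857] [-4.   0.2 10.5] 0.015629733638906906
[-1.9  0.5  8.5]
[-1.3  0.4 -0.1] 0.03018899150070643
35.0833 [ 0.4 -0.  -0.2]
timer [631.4  76.6] 0.84 [ 0.6736 -0.241   0.004 ]
timer [324.9 184.1] 0.79 [ 0.5853 -0.0041  0.004 ]
timer_corner [263.7  92.1] 0.62 [0.6547 0.039  0.046 ]
tab_tip [326.7 127.7] 0.42 [ 0.6323 -0.0047  0.058 ]
pointer_tip [327.7 126.6] 0.86 [ 0.6329 -0.0055  0.05  ]
pointer_tip [618.7  38. ] 0.68 [ 0.6923 -0.1951  0.05  ]
217 104
```

View pics/w6c.png

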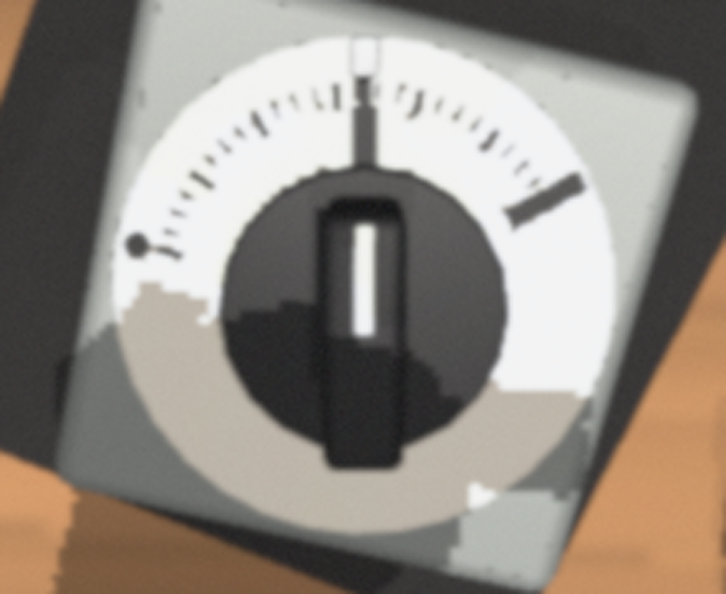

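The pointer (363,85) stands exactly at the tab (365,57), the timer hasn't moved and the gripper is clear, so I hand it in.

```bash
python3 -c "
from bench import *
print(sign_off())"
```

```text
the job is handed in; nothing more can be done
None
```

The job is handed in: I wound the knob to about 2.6 rad, past the top mark, turned it back to the set tab and let go; the last close-up shows the pointer at the tab, the timer within a few millimetres of its start, and the gripper clear.

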